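# Draw up the tie rod of the loaded squeeze jig

### The arm

A 6-joint arm with a two-finger parallel gripper is mounted at the origin on the work surface. World frame = base frame: x ahead of the robot, y to its left, z up, the work surface at z = 0. Lengths are in m, angles in rad, forces in N, time in s.
With the tool pointing down it reaches from about 0.375 to 0.9 m from the base axis. Payload 3.1 kg.
Tool frame: the origin (TCP) lies midway between the tips of the shut fingers; the grasp point (between the pads) lies 19 mm behind it; z points along the fingers, y is the line along which they close (so a half turn about z gives the same grasp; the last joint's range is limited). The gripper opens to 85 mm and grips with 20 to 120 N. Pads are 22 mm wide; open, the fingers measure 114 mm over their backs; the gripper's body (76 mm by 85 mm) begins 54 mm behind the grasp point. The pads swing forward as they close: fully open they stand 13 mm farther back than shut.
Start: joints at [-1.29, 0.527, 1.433, -0, 1.181, -0.178], TCP at [0.277, -0.56, 0.231] pointing down, gripper open.
Joint ranges: [-3.08, 3.08], [-0.75, 2.2], [0.22, 2.44], [-1.43, 4.57], [0, 2.65], [-2.85, 2.85]. Speed limits (rad/s): [2.79, 2.79, 3.14, 3.14, 3.14, 3.14].

### API

Orientations are given as a unit quaternion [x, y, z, w].
In Python, from station import manip gives the robot as it stands. The module is installed in compiled form; this text tells all that it offers.
- The arm moves only by the tool apply_moves, never from a script. Its arguments are lists of equal length, an entry for each row: "claw": the gripper's target within -1 to 1 (fully open at 1, half-way at 0, shut at -1); "travel": the shift along the tool's x, y, z scaled (see below), a list of three; "turn": the turn, a rotation vector about the tool's x, y, z scaled (see below), a list of three. In form: {"claw": [claw, ...], "travel": [[dx, dy, dz], ...], "turn": [[rx, ry, rz], ...]}. A call has 1 to 5 rows; each row is the pose to reach, as a shift and turn from the pose commanded when the call began, along the tool's axes at that moment, turning the shorter way round; what a row does not reach only later rows make up. The controller multiplies each number of a shift by 800 mm and each number of a turn by 180 degrees. A row lasts 1/12 s, in which the tool goes at most 41.7 mm and 7.16 degrees, less where a joint would pass 70% of its speed; a pose out of reach is approached as far as the arm can. A call with a number of a shift or a turn outside -1 to 1 is refused whole. A call with a gripper value outside its range is refused whole. The fingers move at their own pace and stop on an object; "newtons" is the grip in N (left out, the last holds). Time passes only in rows, so rows that repeat a pose let the fingers close. It gives the time, the measured TCP pose, the force, the opening and the grip force at its end, in the units of the state.
- manip.sense(): the state, without advancing time (a new reading comes with each control period).
- manip.snapshot(name): name is "scene" or "top" or "wrist"; returns a dict with "pixels" (400x640x3 uint8, red, green, blue), "depth" (400x640 float32, m along the optical axis (not along the pixel's ray), 0 where there is no reading), "intrinsics" (3x3 intrinsics, pixels), "R" (3x3) and "t" (3): a world point X has camera coordinates R X + t. Camera axes: x right, y down, z forward; pixel columns grow to the right and rows downward; lengths in m; the calibration is good to about 2 mm. The wrist camera is an equidistant fisheye: a pixel r from the principal point sees the ray r / f radians off the axis. A picture is of the moment at which its call begins.
- manip.sign_off(): hands the job in; it is judged then, once.
The state is a dict: "t": time; "q": joint angles; "qd": joint speeds; "tau": joint torques, N m; "tcp_pos": TCP position; "tool_rot": TCP orientation; "force": force on the tool from outside, world axes, zero at the start; "ft_torque": the same for the moment, N m; "finger_gap": opening from 0.0 (shut) to 1.0 (fully open); "gripper_force": force on a finger pad.
Only numpy, scipy, OpenCV 4.12 (cv2) and the standard library are available. Lean on these libraries where they do the work, as an engineer would, in place of code of your own. Each camera call takes 0.05 s, during which the arm holds its last target. There are 200 camera calls.

### The job

Two squeeze jigs stand on the bench, each with a turnbuckle tie rod that pulls its two jaws together. On the jig that has the aluminium rib lying between its jaws, turn the middle body of the tie rod with its tommy bar, swinging the bar over from the slack side until it is fully home, so that both jaws close on the rib. Leave the rib lying in its place, leave the empty jig's bar as it is, and let go.

Things in the scene. Friction and masses are not known exactly. Their poses are not given: they have to be found in the camera images.
- knob (a point): Centre of the black knob on the LOADED jig's tommy bar: a cylinder 22 mm thick, 28 mm long, lying parallel to the turnbuckle. Pinch its flat ends from above, or push it. The frame turns with the bar: y lies along the turnbuckle's axis, z along the bar (10 mm thick) outwards. The axis lies 90 mm from this point, level, 55 mm above the bench; the jig is fixed to the bench.
- sleeve (a joint): Turn of the loaded jig's turnbuckle, rad, positive about knob's y. 0: slack stop, bar leans 0.95 from upright, away from the rib; 0.95: upright (knob 145 mm above bench); 1.90: home stop, leans 0.95 towards the rib (knob at 107 mm). Starts at 0 to 0.4. Both jaws draw in 3.7 mm per rad. Takes 0.2 N m (2 to 3 N at the knob) and stays where left.
- rib: Loose bare aluminium channel, 36 mm wide (x), 110 mm long (y), 28 mm high, open side up, about 150 g, on the 12 mm thick base plate between the loaded jig's jaws. Origin: centre of its underside. The turnbuckle's axis runs parallel to its length, 80 mm to its -x side. The closed jaws hold its ends with under 1 mm to spare.
- knob_spare (a point): The same point (knob centre, same frame) on the EMPTY jig, an otherwise like jig with no rib; not to be moved. Each jig: grey base plate 170 x 200 x 12 mm, two dark steel jaws up to 72 mm above the bench, between them an open-frame steel turnbuckle body 92 mm long, 29 mm thick, with the bar standing out of its middle.
Things that resemble listed ones, but are neither listed nor needed, are in the scene too. There is more than one size of the rib; the job needs the largest.

How it is judged:
By the outcome, as a careful person would: the job done as asked, in the order asked, and still so for the second after the job is handed in, with the robot touching nothing.
It also fails if it takes over 35 s, if anything falls off the work surface, if the arm or the gripper's body presses on something with over 40 N, if the wrist force passes 120 N, or if a joint passes its speed limit or range.

## Working session

There is one attempt and no reset: what is moved stays moved. The work goes in short steps, Python scripts to look and compute and a tool call to move; the robot and the scene stay as the last step left them, time stands still between calls to the robot, and variables do not carry over. Pictures are saved under pics/ and viewed, at most 10 in all, crops included, and the job is handed in when it is done.

Besides the shell and the picture viewer there is one more tool, called after "Request:" as a command line: name --argument value ..., lists and objects as JSON in quotes. apply_moves: Moves the arm, as the interface text tells. Shifts and turns lie within -1 to 1; 1 stands for 800 mm of shift or 180 degrees of turn. Its arguments: {"type":"object","properties":{"claw":{"type":"array","items":{"type":"number"}},"travel":{"type":"array","items":{"type":"array","items":{"type":"number"}}},"turn":{"type":"array","items":{"type":"array","items":{"type":"number"}}},"newtons":{"type":"number"}},"required":["claw","travel","turn"]}

```bash
mkdir -p pics
cat > h.py <<'E'
import numpy as np, cv2
from station import manip
def save(n,img): cv2.imwrite(f'pics/{n}.png',cv2.cvtColor(np.ascontiguousarray(img),cv2.COLOR_RGB2BGR))
def snap(n):
    d=manip.snapshot(n); np.savez(f'{n}.npz',**d); return d
def load(n): return dict(np.load(f'{n}.npz'))
def world(d):
    K=d['intrinsics'];z=d['depth'];v,u=np.mgrid[:400,:640]
    p=np.stack([(u-K[0,2])/K[0,0]*z,(v-K[1,2])/K[1,1]*z,z],-1)
    return (p-d['t'])@d['R']
E
python3 - <<'E'
from h import *
for n in('scene','top'):
    d=snap(n); save(n+'0',d['pixels']); print(n,d['R'].round(3).tolist(),d['t'])
s=manip.sense();print({k:np.round(v,3).tolist() for k,v in s.items()})
E
```

```text
scene [[-0.232, 0.973, -0.002], [0.617, 0.146, -0.774], [-0.752, -0.181, -0.634]] [ 0.14645591 -0.28180799  1.30560606]
top [[0.007, -1.0, 0.006], [-0.987, -0.008, -0.159], [0.159, -0.005, -0.987]] [-7.93222129e-04  5.50396283e-01  8.49458469e-01]
{'t': 0.1, 'q': [-1.29, 0.528, 1.434, 0.0, 1.181, -0.178], 'qd': [0.003, -0.002, -0.003, -0.0, -0.001, -0.0], 'tau': [-0.0, -44.33, -17.859, -0.0, 0.004, 0.0], 'tcp_pos': [0.277, -0.559, 0.23], 'tool_rot': [0.974, 0.228, -0.0, -0.001], 'force': [0.203, -0.185, -0.393], 'ft_torque': [0.017, 0.017, -0.08], 'gripper_force': 0.0, 'finger_gap': 0.998}
```

View pics/scene0.png

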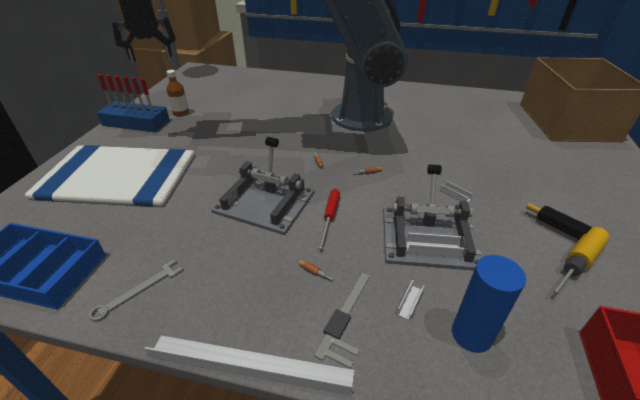

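View pics/top0.png

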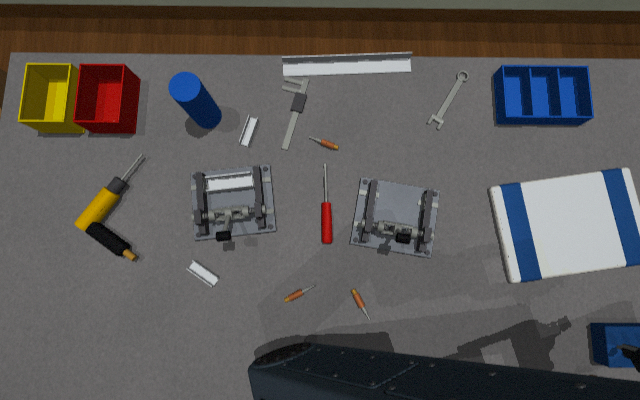

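Scene view: the loaded jig has its knob at (434,169) and the rib at (435,243). The empty jig's knob is at (272,142). In the top view the loaded jig's knob is at (223,236) and its rib at (230,181), while the empty jig's knob is at (403,238).

Things that could be mistaken (top view):
- **Knob:** (223,236) or (403,238).
- **Rib:** in the jig at (230,181), or loose channels at (249,130), (202,273) and (347,64).

I choose the knob at (223,236), because its jig holds the rib. I'll check this in a close crop and measure.

Run:
```python
from h import *
d=load('top');W=world(d);p=d['pixels'].astype(int)
save('crop',cv2.resize(d['pixels'][150:260,170:290],None,fx=5,fy=5,interpolation=cv2.INTER_CUBIC))
def st(n,m): 
    q=W[m]; print(n,m.sum(),np.median(q,0).round(4),q.min(0).round(3),q.max(0).round(3))
V,U=np.mgrid[:400,:640]
for n,(a,b,c,e) in dict(loaded=(210,238,225,248),spare=(390,418,226,250)).items():
    box=(U>a)&(U<b)&(V>c)&(V<e)
    st(n,box&(p.max(-1)<45)&(W[...,2]>.08))
rib=(U>200)&(U<258)&(V>165)&(V<195)&(p.min(-1)>150)
st('rib',rib)
r=cv2.minAreaRect(np.argwhere(rib)[:,::-1].astype(np.float32));print(r)
bx=W[rib][:,:2].astype(np.float32);print(cv2.minAreaRect(bx))
s=load('scene');Ws=world(s);ps=s['pixels'].astype(int)
for n,(a,b,c,e) in dict(loaded=(424,444,160,178),spare=(262,282,134,150)).items():
    m=(U>a)&(U<b)&(V>c)&(V<e)&(ps.max(-1)<60)&(Ws[...,2]>.08); st('scene '+n,m)
# base plate
b=(U>185)&(U<280)&(V>160)&(V<245)&(abs(W[...,2]-.012)<.005)
print(cv2.minAreaRect(W[b][:,:2].astype(np.float32)))
```

```text
loaded 136 [0.4553 0.2202 0.1323] [0.447 0.208 0.115] [0.467 0.236 0.137]
spare 136 [ 0.4529 -0.1568  0.1501] [ 0.443 -0.173  0.093] [ 0.469 -0.143  0.155]
rib 495 [0.5956 0.2409 0.0158] [0.408 0.008 0.008] [0.625 0.302 0.926]
((228.6262969970703, 180.57339477539062), (14.721996307373047, 46.0938720703125), 83.2901611328125)
((0.5380721688270569, 0.1389874517917633), (0.3564929962158203, 0.09388497471809387), 59.92454528808594)
scene loaded 122 [ 6.375e-01 -2.730e-01 -4.000e-04] [ 0.624 -0.291 -0.004] [ 0.648 -0.254  0.004]
scene spare 116 [ 7.053e-01  1.441e-01 -5.000e-04] [ 0.408  0.008 -0.004] [0.719 0.16  0.926]
((0.5475471019744873, 0.23421873152256012), (0.17009127140045166, 0.20028705894947052), 7.128741264343262)
```

View pics/crop.png

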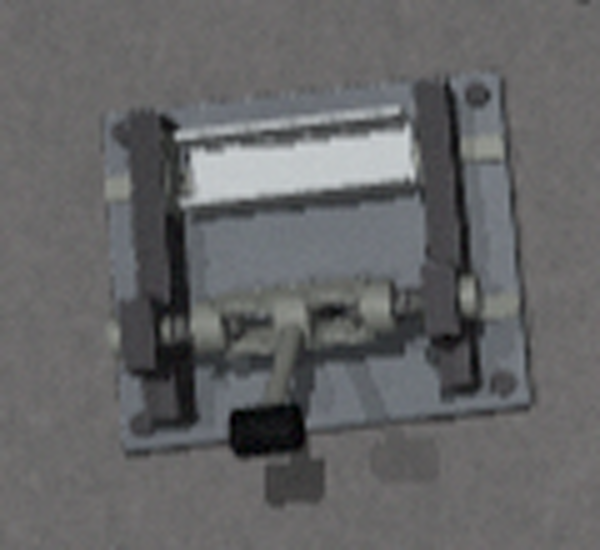

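The crop confirms the choice: the black knob at crop (267,428) belongs to the jig with the bright rib at crop (300,165). I'll cross-check the knob in the scene view and work out the approach.

```bash
cat >> h.py <<'E'
from scipy.spatial.transform import Rotation as Ro
def go(target,yaw=None,tilt=0.):
    """scaled travel/turn from present pose; yaw of tool x (deg), tool pointing down; tilt about tool y (deg)"""
    s=manip.sense();R0=Ro.from_quat(s['tool_rot']);p=np.array(s['tcp_pos'])
    t=R0.inv().apply(np.array(target)-p)/.8
    r=np.zeros(3)
    if yaw is not None:
        R1=Ro.from_euler('z',yaw,degrees=True)*Ro.from_euler('x',180,degrees=True)*Ro.from_euler('y',tilt,degrees=True)
        r=(R0.inv()*R1).as_rotvec()/np.pi
    print('pos',p.round(4),'travel',t.round(4),'turn',r.round(4))
E
python3 - <<'E'
from h import *
V,U=np.mgrid[:400,:640]
s=load('scene');W=world(s);ps=s['pixels'].astype(int)
for n,(a,b,c,e) in dict(loaded=(424,444,160,178),spare=(260,284,132,152)).items():
    m=(U>a)&(U<b)&(V>c)&(V<e)&(ps.max(-1)<60)&(W[...,2]>.08);q=W[m]
    print(n,len(q),np.median(q,0).round(3),np.percentile(q,[2,98],axis=0).round(3))
d=load('top');W=world(d);p=d['pixels'].astype(int)
rib=(U>205)&(U<254)&(V>165)&(V<195)&(p.min(-1)>140)&(W[...,2]<.05)&(W[...,2]>.01)&(W[...,0]>.56)
print('rib',cv2.minAreaRect(W[rib][:,:2].astype(np.float32)))
# turnbuckle axis: body top points z .06-.075 near middle
m=(U>208)&(U<250)&(V>200)&(V<222)&(W[...,2]>.058)&(W[...,2]<.075)
q=W[m];print('body',np.median(q,0),np.percentile(q,[3,97],axis=0).round(3))
go([.457,.22,.23],7.1)
E
```

```text
loaded 122 [0.465 0.223 0.129] [[0.455 0.209 0.117]
 [0.47  0.236 0.135]]
spare 116 [ 0.461 -0.155  0.145] [[ 0.449 -0.171  0.132]
 [ 0.466 -0.143  0.152]]
rib ((0.5972074866294861, 0.24234695732593536), (0.04512099549174309, 0.11555054038763046), 7.498927593231201)
body [0.51636958 0.22717186 0.06603918] [[0.498 0.184 0.059]
 [0.529 0.272 0.071]]
pos [ 0.2772 -0.5594  0.2304] travel [ 0.6337 -0.7734  0.0023] turn [-0.0006 -0.      0.1069]
```

Request:
apply_moves --claw '[0.2,0.2,0.2,0.2,0.2]' --travel '[[0.16,-0.193,0],[0.16,-0.193,0],[0.16,-0.193,0],[0.16,-0.193,0],[0.16,-0.193,0]]' --turn '[[0,0,0],[0,0,0],[0,0,0],[0,0,0],[0,0,0]]' --newtons 25

```text
t: 0.52
tcp_pos: [0.3233, -0.3613, 0.2308]
tool_rot: [0.974, 0.228, -0.0, -0.001]
force: [-0.4, -0.6, 0.8]
finger_gap: 0.599
gripper_force: 0.0
```

Request:
apply_moves --claw '[0.2,0.2,0.2,0.2,0.2]' --travel '[[0.16,-0.193,0],[0.16,-0.193,0],[0.16,-0.193,0],[0.16,-0.193,0],[0.16,-0.193,0]]' --turn '[[0,0,0],[0,0,0],[0,0,0],[0,0,0],[0,0,0]]'

```text
t: 0.93
tcp_pos: [0.3691, -0.1667, 0.2311]
tool_rot: [0.974, 0.228, -0.0, -0.001]
force: [1.0, 0.5, -0.0]
finger_gap: 0.601
gripper_force: 0.0
```

Request:
apply_moves --claw '[0.2,0.2,0.2,0.2,0.2]' --travel '[[0.16,-0.193,0],[0.16,-0.193,0],[0.16,-0.193,0],[0.16,-0.193,0],[0.16,-0.193,0]]' --turn '[[0,0,0],[0,0,0],[0,0,0],[0,0,0],[0,0,0]]'

```text
t: 1.35
tcp_pos: [0.4156, 0.0281, 0.2313]
tool_rot: [0.974, 0.228, -0.0, -0.0]
force: [0.9, -0.4, -0.3]
finger_gap: 0.602
gripper_force: 0.0
```

Request:
apply_moves --claw '[0.2,0.2,0.2,0.2,0.2]' --travel '[[0.15,-0.193,0],[0.15,-0.193,0],[0.15,-0.193,0],[0.15,-0.193,0],[0.15,-0.193,0]]' --turn '[[0,0,0.107],[0,0,0.107],[0,0,0.107],[0,0,0.107],[0,0,0.107]]'

```text
t: 1.77
tcp_pos: [0.4528, 0.2092, 0.2311]
tool_rot: [0.998, 0.061, -0.0, 0.0]
force: [1.5, -2.0, -0.1]
finger_gap: 0.601
gripper_force: 0.0
```

Run:
```python
from h import *
d=snap('wrist');save('wrist1',d['pixels'])
K=d['intrinsics'];R=d['R'];t=d['t'];p=d['pixels'].astype(int)
def px(X):
    c=R@X+t;th=np.arctan2(np.hypot(c[0],c[1]),c[2]);a=np.arctan2(c[1],c[0])
    return K[0,0]*th*np.cos(a)+K[0,2],K[1,1]*th*np.sin(a)+K[1,2]
print('pred knob',px(np.array([.4585,.222,.125])),'cam',(-R.T@t).round(3))
np.save('wk',K)
go([.4585,.222,.106],7.1)
```

```text
pred knob (np.float64(298.7149494315092), np.float64(193.49388474128546)) cam [0.534 0.218 0.374]
pos [0.4549 0.2163 0.2316] travel [ 0.0046 -0.0056  0.1571] turn [-0.0019 -0.0016  0.001 ]
```

View pics/wrist1.png

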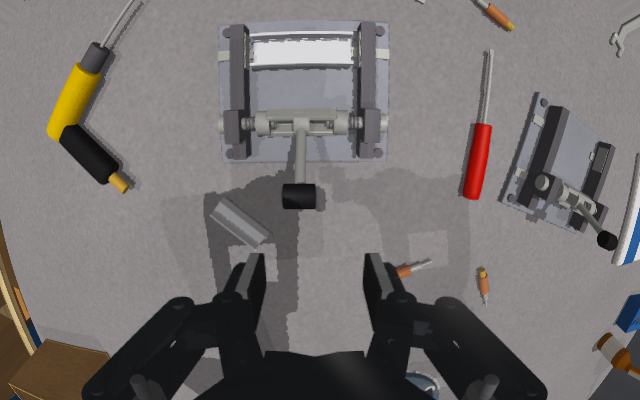

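The wrist view shows the loaded knob at (299,196), 2 px from the predicted spot, with the fingertips at (257,260) and (371,260). The position holds, so I'll go down partway and check the sideways centring.

Request:
apply_moves --claw '[0.2,0.2,0.2,0.2,0.2]' --travel '[[0.0045,-0.0055,0],[0.0045,-0.0055,0.04],[0.0045,-0.0055,0.075],[0.0045,-0.0055,0.085],[0.0045,-0.0055,0.085]]' --turn '[[0,0,0],[0,0,0],[0,0,0],[0,0,0],[0,0,0]]'

```text
t: 2.23
tcp_pos: [0.454, 0.2107, 0.1612]
tool_rot: [0.998, 0.061, -0.003, 0.001]
force: [-0.3, -0.2, -0.2]
finger_gap: 0.6
gripper_force: 0.0
```

Run:
```python
from h import *
d=snap('wrist');save('wrist2',d['pixels'])
K=d['intrinsics'];R=d['R'];t=d['t']
def px(X):
    c=R@X+t;th=np.arctan2(np.hypot(c[0],c[1]),c[2]);a=np.arctan2(c[1],c[0])
    return round(K[0,0]*th*np.cos(a)+K[0,2]),round(K[1,1]*th*np.sin(a)+K[1,2])
s=manip.sense();print('knob',px(np.array([.4585,.222,.125])),'tcp',px(np.array(s['tcp_pos'])),K[0,0])
go([.4585,.222,.106],7.1)
```

```text
knob (296, 227) tcp (312, 263) 309.70691628693146
pos [0.4555 0.2111 0.1627] travel [ 0.0056 -0.013   0.0708] turn [ 0.0001  0.001  -0.0005]
```

View pics/wrist2.png

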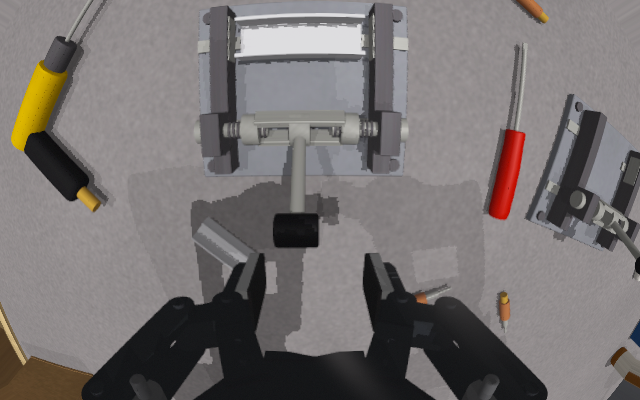

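The knob is seen at (296,230) against (296,227) predicted, and the fingers' midline is at u≈314. I need to shift sideways about 10 mm, then check the measured pose before going down.

Request:
apply_moves --claw '[0.2,0.2,0.2,0.2,0.2]' --travel '[[0.005,-0.013,0],[0.005,-0.013,0],[0.005,-0.013,0],[0.005,-0.013,0],[0.005,-0.013,0]]' --turn '[[0,0,0],[0,0,0],[0,0,0],[0,0,0],[0,0,0]]'

```text
t: 2.7
tcp_pos: [0.4591, 0.2231, 0.1641]
tool_rot: [0.998, 0.062, 0.001, -0.0]
force: [0.2, 0.6, -0.3]
finger_gap: 0.6
gripper_force: 0.0
```

Run:
```python
from h import *
go([.4585,.222,.106],7.1)
```

```text
pos [0.4591 0.2231 0.1641] travel [-0.001   0.0013  0.0726] turn [-0.     -0.0004 -0.    ]
```

Request:
apply_moves --claw '[0.2,0.2,0.2,0.2,0.2]' --travel '[[-0.001,0.001,0.03],[-0.001,0.001,0.06],[-0.001,0.001,0.075],[-0.001,0.001,0.075],[-0.001,0.001,0.075]]' --turn '[[0,0,0],[0,0,0],[0,0,0],[0,0,0],[0,0,0]]'

```text
t: 3.12
tcp_pos: [0.4578, 0.222, 0.1031]
tool_rot: [0.998, 0.062, -0.001, 0.0]
force: [-0.0, -0.4, 0.6]
finger_gap: 0.599
gripper_force: 0.0
```

Request:
apply_moves --claw '[-0.7,-0.7,-0.7,-0.7,-0.7]' --travel '[[0,0,0],[0,0,0],[0,0,0],[0,0,0],[0,0,0]]' --turn '[[0,0,0],[0,0,0],[0,0,0],[0,0,0],[0,0,0]]' --newtons 25

```text
t: 3.53
tcp_pos: [0.4587, 0.2227, 0.1044]
tool_rot: [0.998, 0.062, 0.001, -0.0]
force: [-1.9, 2.5, 5.7]
finger_gap: 0.325
gripper_force: 30.2
```

Run:
```python
from h import *
go([.4585,.222,.106],7.1)
d=snap('wrist');save('wrist3',d['pixels'][100:330,180:450].repeat(2,0).repeat(2,1))
print(manip.sense()['tcp_pos'])
```

```text
pos [0.4587 0.2227 0.1044] travel [-0.0003  0.0008 -0.0021] turn [-0.0002 -0.0007 -0.0001]
[0.45864373 0.22266456 0.10429954]
```

View pics/wrist3.png

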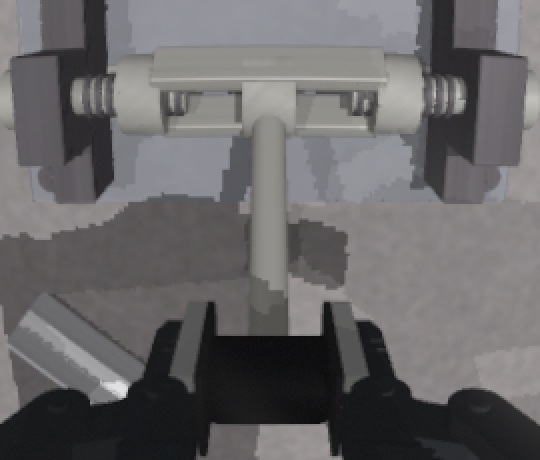

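The grip is good: the knob sits between the pads at crop (265,380) and the opening is 27.6 mm. Next I swing along the arc, with sleeve ≈0.27 at the start.

Request:
apply_moves --claw '[-0.7,-0.7,-0.7,-0.7,-0.7]' --travel '[[0.0173,0,-0.0117],[0.0358,0,-0.0197],[0.0555,0,-0.0243],[0.0757,0,-0.0253],[0.0958,0,-0.0227]]' --turn '[[0,0,0],[0,0,0],[0,0,0],[0,0,0],[0,0,0]]'

```text
t: 4.0
tcp_pos: [0.5309, 0.2317, 0.1218]
tool_rot: [0.998, 0.062, -0.004, 0.0]
force: [-5.2, 2.2, 3.2]
finger_gap: 0.322
gripper_force: 28.7
```

Request:
apply_moves --claw '[-0.7,-0.7,-0.7]' --travel '[[0,0,0],[0,0,0],[0,0,0]]' --turn '[[0,0,0],[0,0,0],[0,0,0]]'

```text
t: 4.25
tcp_pos: [0.5341, 0.232, 0.1214]
tool_rot: [0.998, 0.062, 0.001, -0.0]
force: [-0.1, 4.3, -1.4]
finger_gap: 0.323
gripper_force: 28.1
```

Request:
apply_moves --claw '[-0.7,-0.7,-0.7,-0.7,-0.7]' --travel '[[0.0193,0,0.0062],[0.0343,0,0.0139],[0.0479,0,0.0237],[0.0592,0,0.0347],[0.0683,0,0.0462]]' --turn '[[0,0,0],[0,0,0],[0,0,0],[0,0,0],[0,0,0]]'

```text
t: 4.67
tcp_pos: [0.5891, 0.239, 0.0857]
tool_rot: [0.998, 0.062, 0.001, -0.0]
force: [-1.4, 3.4, 5.4]
finger_gap: 0.321
gripper_force: 31.0
```

Request:
apply_moves --claw '[-0.7,-0.7,-0.7]' --travel '[[0,0,0],[0,0,0],[0,0,0]]' --turn '[[0,0,0],[0,0,0],[0,0,0]]'

```text
t: 4.92
tcp_pos: [0.5896, 0.239, 0.085]
tool_rot: [0.998, 0.062, 0.002, -0.001]
force: [2.1, 4.2, 0.0]
finger_gap: 0.321
gripper_force: 30.5
```

There's no clear reaction from the stop yet, so I'll press a few mm further along the tangent and watch the force.

Request:
apply_moves --claw '[-0.7,-0.7,-0.7,-0.7]' --travel '[[0.002,0,0.003],[0.004,0,0.006],[0.004,0,0.006],[0.004,0,0.006]]' --turn '[[0,0,0],[0,0,0],[0,0,0],[0,0,0]]'

```text
t: 5.25
tcp_pos: [0.5925, 0.2394, 0.0806]
tool_rot: [0.998, 0.062, 0.002, -0.001]
force: [1.4, 5.3, 3.0]
finger_gap: 0.32
gripper_force: 30.9
```

Run:
```python
from h import *
V,U=np.mgrid[:400,:640]
d=snap('wrist')
d=snap('top');save('top4',cv2.resize(d['pixels'][150:260,170:290],None,fx=5,fy=5,interpolation=cv2.INTER_CUBIC))
s=snap('scene');save('scene4',cv2.resize(s['pixels'][140:280,360:500],None,fx=4,fy=4,interpolation=cv2.INTER_CUBIC))
print(manip.sense()['force'])
```

```text
[2.0405469  5.44677893 3.02893488]
```

View pics/scene4.png

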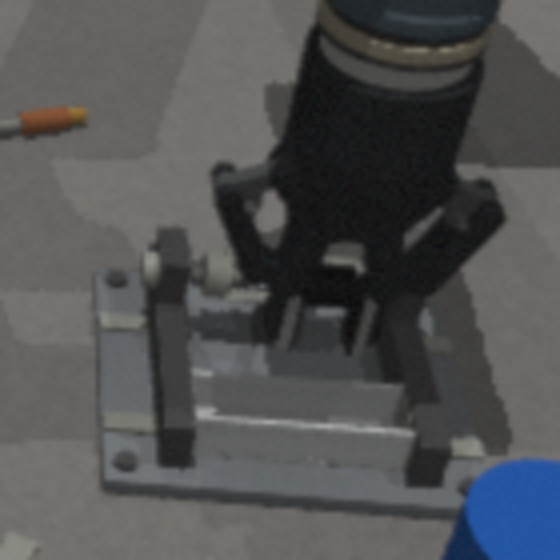

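In this crop the gripped knob is at (335,285), the jaws sit against the rib's ends, and the rib lies in place. I'll measure how far home the knob is, using depth.

Run:
```python
from h import *
V,U=np.mgrid[:400,:640]
s=load('scene');W=world(s);p=s['pixels'].astype(int)
# knob patch in scene
for r in range(204,226,2): print(r,[(W[r,c].round(3).tolist(),int(p[r,c].max())) for c in (441,444,447)])
d=load('wrist');print(d['depth'].max())
e=load('top');W=world(e);b=(U>185)&(U<280)&(V>160)&(V<245)&(abs(W[...,2]-.012)<.004);print(cv2.minAreaRect(W[b][:,:2].astype(np.float32)))
K=d['intrinsics'];R=d['R'];t=d['t']
save('wrist4',d['pixels'][100:330,180:450].repeat(2,0).repeat(2,1))
```

```text
204 [([0.51, 0.248, 0.071], 90), ([0.507, 0.255, 0.07], 102), ([0.418, 0.278, 0.001], 92)]
206 [([0.581, 0.237, 0.122], 44), ([0.579, 0.243, 0.121], 57), ([0.577, 0.249, 0.121], 62)]
208 [([0.588, 0.237, 0.122], 16), ([0.588, 0.243, 0.124], 19), ([0.584, 0.249, 0.122], 14)]
210 [([0.59, 0.238, 0.12], 22), ([0.59, 0.243, 0.12], 16), ([0.59, 0.249, 0.121], 15)]
212 [([0.592, 0.239, 0.116], 21), ([0.592, 0.244, 0.117], 20), ([0.592, 0.249, 0.118], 19)]
214 [([0.593, 0.239, 0.112], 15), ([0.594, 0.245, 0.114], 19), ([0.592, 0.251, 0.113], 13)]
216 [([0.593, 0.24, 0.107], 49), ([0.594, 0.246, 0.109], 41), ([0.591, 0.252, 0.107], 17)]
218 [([0.49, 0.26, 0.014], 106), ([0.487, 0.267, 0.012], 98), ([0.588, 0.253, 0.099], 27)]
220 [([0.496, 0.26, 0.012], 58), ([0.495, 0.267, 0.013], 58), ([0.592, 0.254, 0.097], 15)]
222 [([0.502, 0.26, 0.012], 54), ([0.499, 0.267, 0.011], 51), ([0.595, 0.254, 0.095], 20)]
224 [([0.51, 0.26, 0.013], 54), ([0.508, 0.266, 0.013], 53), ([0.598, 0.255, 0.093], 21)]
0.7169303
((0.5475802421569824, 0.23404216766357422), (0.1701151430606842, 0.20043841004371643), 7.102809429168701)
```

View pics/wrist4.png

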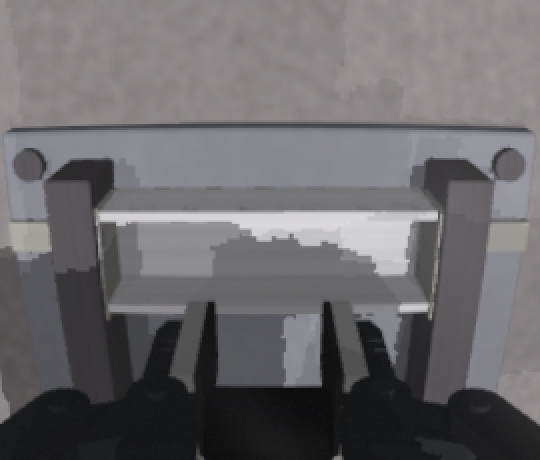

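The knob centre is at about (0.583, 0.112), while the pads' grasp point is 10 mm further along. The knob has slipped back in the pads and leans only ~0.88, so it isn't certainly home. I'll regrip it centred and harder, then finish the swing.

Request:
apply_moves --claw '[0.0,0.0,0.0,0.0,0.0]' --travel '[[0,0,0],[0,0,0],[-0.012,0,-0.014],[-0.012,0,-0.014],[-0.012,0,-0.014]]' --turn '[[0,0,0],[0,0,0],[0,0,0],[0,0,0],[0,0,0]]'

```text
t: 5.82
tcp_pos: [0.5817, 0.2369, 0.091]
tool_rot: [0.998, 0.062, -0.0, 0.0]
force: [0.3, 0.9, -0.5]
finger_gap: 0.501
gripper_force: 0.0
```

Request:
apply_moves --claw '[-0.7,-0.7,-0.7,-0.7,-0.7]' --travel '[[0,0,0],[0,0,0],[0,0,0],[0,0,0],[0,0,0]]' --turn '[[0,0,0],[0,0,0],[0,0,0],[0,0,0],[0,0,0]]' --newtons 70

```text
t: 6.23
tcp_pos: [0.5823, 0.2381, 0.0907]
tool_rot: [0.998, 0.062, 0.0, -0.0]
force: [1.7, 5.1, -0.1]
finger_gap: 0.321
gripper_force: 69.7
```

Request:
apply_moves --claw '[-0.7,-0.7,-0.7,-0.7]' --travel '[[0.002,0,0.003],[0.004,0,0.006],[0.006,0,0.009],[0.006,0,0.009]]' --turn '[[0,0,0],[0,0,0],[0,0,0],[0,0,0]]'

```text
t: 6.57
tcp_pos: [0.5854, 0.2385, 0.0864]
tool_rot: [0.998, 0.062, -0.002, -0.0]
force: [-6.3, 2.8, 18.4]
finger_gap: 0.315
gripper_force: 72.2
```

The stop now pushes back with about 19 N and the knob is at z≈0.108 (home is 0.107). I'll relax, release and retract, then verify.

Request:
apply_moves --claw '[-0.7,-0.7,0.0,0.0,0.0]' --travel '[[-0.001,0,-0.002],[-0.002,0,-0.003],[-0.002,0,-0.003],[-0.002,0,-0.003],[-0.002,0,-0.003]]' --turn '[[0,0,0],[0,0,0],[0,0,0],[0,0,0],[0,0,0]]'

```text
t: 6.98
tcp_pos: [0.5852, 0.2371, 0.0854]
tool_rot: [0.998, 0.062, -0.0, 0.001]
force: [0.3, 0.4, 0.6]
finger_gap: 0.499
gripper_force: 0.0
```

Request:
apply_moves --claw '[0.0,0.0,0.0,0.0,0.0]' --travel '[[0,0,-0.03],[0,0,-0.07],[0,0,-0.12],[-0.05,0,-0.16],[-0.1,0,-0.18]]' --turn '[[0,0,0],[0,0,0],[0,0,0],[0,0,0],[0,0,0]]'

```text
t: 7.4
tcp_pos: [0.5191, 0.2289, 0.2284]
tool_rot: [0.998, 0.061, 0.004, -0.0]
force: [0.7, 0.2, 0.6]
finger_gap: 0.499
gripper_force: 0.0
```

Request:
apply_moves --claw '[0.0,0.0,0.0,0.0]' --travel '[[-0.05,0,0],[-0.1,0,0],[-0.1,0,0],[-0.1,0,0]]' --turn '[[0,0,0],[0,0,0],[0,0,0],[0,0,0]]'

```text
t: 7.73
tcp_pos: [0.4327, 0.2185, 0.2251]
tool_rot: [0.998, 0.062, -0.002, 0.001]
force: [1.6, -0.3, 0.4]
finger_gap: 0.502
gripper_force: 0.0
```

Run:
```python
from h import *
V,U=np.mgrid[:400,:640]
s=snap('scene');W=world(s);p=s['pixels'].astype(int)
save('scene5',cv2.resize(s['pixels'][110:290,210:510],None,fx=2.6,fy=2.6,interpolation=cv2.INTER_CUBIC))
m=(U>420)&(U<460)&(V>195)&(V<230)&(p.max(-1)<50)&(W[...,2]>.09)&(W[...,2]<.14)
def fit(m):
    q=W[m]; A=np.c_[2*q[:,[0,2]],np.ones(len(q))];print(len(q),np.percentile(q,[2,98],axis=0).round(4).tolist())
    from scipy.optimize import least_squares
    r=least_squares(lambda c:np.hypot((q[:,0]-.124*(q[:,1]-.237)*-1-c[0]),q[:,2]-c[1])-.011,[.585,.108],loss='soft_l1',f_scale=.001);print(r.x, np.arctan2((r.x[0]-.516)/.992,r.x[1]-.055))
fit(m)
m=(U>260)&(U<284)&(V>132)&(V<152)&(p.max(-1)<60)&(W[...,2]>.08)&(W[...,2]<.2)
print('spare',np.median(W[m],0).round(3))
```

```text
158 [[0.5814, 0.2251, 0.1009], [0.5984, 0.2522, 0.1195]]
[0.58638479 0.10774206] 0.9315686063616225
spare [ 0.462 -0.155  0.145]
```

View pics/scene5.png

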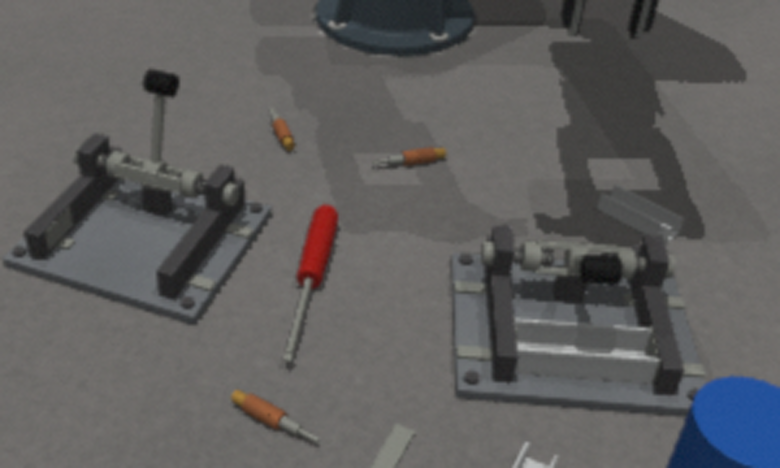

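The bar is home: the lean is ≈0.94 by knob height, and the stop force was felt. The rib (crop 585,350) lies between the closed jaws, and the spare knob at crop (160,82) hasn't moved. The gripper is clear, so I'm handing in.

```bash
python3 -c "
from h import *
print(manip.sign_off())"
```

```text
the job is handed in; nothing more can be done
None
```

I swung the loaded jig's tommy bar over to its home stop, so the jaws are closed on the rib, which is still in its place; the empty jig's bar is unmoved, the gripper has let go and is clear, and the job was handed in at about 8 s.

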